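Shut the reader's shutter and press the sunken read key

TASK

Start a reading of the test cassette lying in the port of the white reader: with closed fingertips push the black shutter by its orange tab until it is fully shut over the cassette, and only then reach down into the well that holds the green key, press that key to the bottom and keep it down for a second before letting go and backing away. Do not press the red erase key, do not lift anything or pick anything up, and leave the cassette and everything else where it stands.

Things in the scene. Friction and masses are not known exactly. Their poses are not given: they have to be found in the camera images.
- reader: White bench reader, fixed, 220 (x) x 310 (y) x 75 mm tall. Origin: centre of its underside; z up. Its flat top (deck) is 75 mm above the origin. In the deck: two round vertical wells, 46 mm wide, centred at (-45, -105) and (+45, -105) mm, each holding one key (green or red, in either well); a port 80 (x) x 36 (y) mm, 12 mm deep, centred at (0, +20) mm; a flat dark display at x = +85 mm.
- shutter (a joint): Black sliding shutter, plate 106 (x) x 50 (y) x 4 mm just above the deck, with an orange tab, between rails 6 mm high at x = +-56.5 mm. Value = how far it has slid, in m, towards the reader's -y: 0 open, 0.060 fully shut over the port, against a firm end stop. Starts between 0 and 0.020. About 2 N of friction; it stays where it is left.
- shutter_push (a point): Centre of the +y face of the orange tab, the face to push towards the reader's -y. The tab is 44 (x) x 8 (y) mm, on the shutter's trailing (+y) edge, its top 26 mm above the deck; this point is 15.5 mm above the deck, moves with the shutter and has the reader's axes. On its +y side lies only bare deck between the rails, for 50 mm at least.
- read_key (a joint): Travel of the green read key, in m: 0 up, 0.006 fully pressed. Spring return; it starts to move at 1.5 N and about 5 N holds it right down.
- read_key_top (a point): Centre of the top of the green read key, a disc 36 mm in diameter, 20 mm below the deck at the centre of its 46 mm well; it moves straight down 6 mm when pressed. The well floor is 8 mm below its resting top. The well walls are vertical.
- erase_key (a joint): Travel of the red erase key, in m: 0 up, 0.006 fully pressed. Not to be pressed.
- erase_key_top (a point): Centre of the top of the red erase key, same size and depth as the green one, in the other well.
- cassette: White plastic test cassette, 70 x 26 x 7 mm, loose, lying in the reader's port with its top 5 mm below the deck. Origin: centre of its underside.
- vial: Small clear capped vial, 22 mm in diameter, 45 mm tall, loose, standing on the reader's deck near its far (+x) +y corner. Origin: centre of its underside. Bystander.
- jar_a: Amber sample jar with a red cap, 60 mm in diameter, 75 mm tall, loose on the table. Origin: centre of its underside. Bystander.
- jar_b: Clear sample jar with a white cap, 60 mm in diameter, 85 mm tall, loose on the table. Origin: centre of its underside. Bystander.
- tip_box: Blue box of yellow pipette tips, 120 x 80 x 54 mm, loose on the table. Origin: centre of its underside. Bystander.
- tube_rack: Blue rack with capped tubes, 240 x 70 mm, 84 mm tall, loose on the table. Origin: centre of its underside, x along its length. Bystander.
- kit_carton: White and green test-kit carton, 130 x 80 x 70 mm, loose on the table. Origin: centre of its underside. Bystander.
- marker: Black and blue marker pen, 130 mm long, 14 mm thick, lying on the table. Origin: centre of its underside. Bystander.
There are look-alikes about, which are no part of the job. What is meant by the cassette is not brown or yellow, and is the larger of those in its own colour.

How it is judged:
By the outcome, as a careful person would: the job done as asked, in the order asked, and still so for the second after the job is handed in, with the robot touching nothing.
It also fails if it takes over 48 s, if anything falls off the work surface, if the arm or the gripper's body presses on something with over 40 N, if the wrist force passes 120 N, or if a joint passes its speed limit or range.

ROBOT

A 6-joint arm with a two-finger parallel gripper is mounted at the origin on the work surface. World frame = base frame: x ahead of the robot, y to its left, z up, the work surface at z = 0. Lengths are in mm, angles in rad, forces in N, time in s.
With the tool pointing down it reaches from about 350 to 775 mm from the base axis. Payload 7.3 kg.
Tool frame: the origin (TCP) lies at the centre of the arm's flange, where the gripper is bolted on; the fingertips stand 178 mm ahead of it and the grasp point (between the pads) lies 159 mm ahead of it; z points along the fingers, y is the direction in which the jaws open and shut (so a half turn about z gives the same grasp; the last joint's range is limited). The gripper opens to 92 mm and grips with 3 to 60 N. Pads are 19 mm wide; open, the fingers measure 130 mm over their backs; the gripper's body (75 mm by 190 mm) begins 47 mm behind the grasp point.
Start: joints at [1.067, 0.342, 1.524, -0, 1.275, -0.146], TCP at [183.841, 491.762, 404.741] pointing down, gripper open.
Joint ranges: [-2.53, 2.53], [-0.77, 2.02], [0.04, 2.7], [-1, 4.14], [0.28, 2.66], [-3.11, 3.11]. Speed limits (rad/s): [2.57, 2.57, 3.14, 3.14, 3.14, 3.14].

INTERFACE

Orientations are given as [roll, pitch, yaw] about the fixed x, y, z axes, in that order (R = Rz(yaw) Ry(pitch) Rx(roll)).
In Python, from plant import status, viewer, ticket gives the robot as it stands.
- The arm moves only by the tool play_rows, never from a script. Its argument "commands" is a list of rows, each an object with "offset": the shift along the tool's x, y, z in m, a list of three; "twist": the turn about the tool's z in degrees. A call has 1 to 5 rows; each row shifts and turns the commanded pose from where the row before left it, along the tool's axes as they then stand; what a row does not reach is not made up. A row lasts 1/10 s, in which the tool goes at most 50 mm and 8.59 degrees, less where a joint would pass 70% of its speed; a pose out of reach is approached as far as the arm can. A call with a gripper value outside its range is refused whole. "jaw" is the closure in counts, from 0 (fully open) to 255 (shut), set as the call begins (left out, the last holds). The fingers move at their own pace and stop on an object; the grip force is fixed at half the most. Time passes only in rows, so rows that do not move let the fingers close. It gives the time, the measured TCP pose, the force and the opening at its end, in the units of the state.
- status.get_obs(): the state, without advancing time (a new reading comes with each control period).
- viewer.capture(name): name is "scene" or "top" or "wrist"; returns the picture (420x560x3 uint8, red, green, blue); there is no depth.
- viewer.camera_params(name): a dict with "fov_y" (degrees; the focal length in pixels is half the picture's height over the tangent of half this angle, whatever the lens; pixels are square), "cx", "cy" (the principal point, pixels), "rvec" (rotation vector, rad) and "tvec" (3), from world to camera coordinates, as OpenCV has them; the wrist camera has in their place "T_tool_cam" (4x4, takes a point from camera to tool coordinates, whose origin is the TCP and whose axes are the flange's). Camera axes: x right, y down, z forward; pixel columns grow to the right and rows downward; lengths in mm; the calibration is good to about 2 mm. A picture is of the moment at which its call begins: read the wrist's pose just before it. camera_params takes no time and is no camera call.
- ticket.close_job(): hands the job in, once; it reports no verdict.
The state is a dict: "time": time; "joint_positions": joint angles; "dq": joint speeds; "tau": joint torques, N m; "tool_pos": TCP position; "tcp_rot": TCP orientation; "contact_force": force on the tool from outside, world axes, zero at the start; "moment": the same for the moment, N m; "grip_width": finger opening in mm.
Only numpy, scipy, OpenCV 4.12 (cv2) and the standard library are available. Lean on these libraries where they do the work, as an engineer would, in place of code of your own. Each camera call takes 0.05 s, during which the arm holds its last target.

## Working session

There is one attempt and no reset: what is moved stays moved. The work goes in short steps, Python scripts to look and compute and a tool call to move; the robot and the scene stay as the last step left them, time stands still between calls to the robot, and variables do not carry over. Pictures are saved under pics/ and viewed, and the job is handed in when it is done.

Besides the shell and the picture viewer there is one more tool, called as name(argument=value, ...), one argument or row to a line, values as JSON. play_rows: Moves the arm, as the interface text tells. Its arguments: {"type":"object","properties":{"commands":{"type":"array"},"jaw":{"type":"number"}},"required":["commands"]}

```bash
mkdir -p pics; ls; cat > h.py <<'E'
import numpy as np, cv2
from plant import status, viewer, ticket
def snap(name,fn):
    im=viewer.capture(name); cv2.imwrite('pics/'+fn,im[:,:,::-1]); return im
E
python3 - <<'E'
from h import *
print(status.get_obs())
for n in ("scene","top","wrist"):
    snap(n,n+"0.png"); print(n,viewer.camera_params(n))
E
```

```text
pics
{'time': 0.0, 'joint_positions': array([ 1.06701949e+00,  3.42732368e-01,  1.52501964e+00,  1.48245875e-05,
        1.27535789e+00, -1.46000651e-01]), 'dq': array([-0.00148409, -0.00050291,  0.00014467, -0.00197321,  0.00226934,
       -0.00147083]), 'tau': array([ 2.74539962e-04, -4.31253433e+01, -2.44212574e+01,  7.18394620e-02,
        5.61128114e-02, -1.38628261e-04]), 'tool_pos': array([183.76576932, 491.65056938, 404.03881873]), 'tcp_rot': array([-3.14009361e+00, -2.34758357e-04,  2.78381196e+00]), 'contact_force': array([0.56796137, 0.09124678, 0.17292387]), 'moment': array([ 0.02234503,  0.01021955, -0.04250872]), 'grip_width': 91.64990039311422}
scene {'fov_y': 54.428901041708464, 'cx': 278.3370907332551, 'cy': 214.80825679177647, 'rvec': array([ 2.44510567,  0.66140626, -0.21565115]), 'tvec': array([-492.05276011, -158.21153799, 1290.13473052])}
top {'fov_y': 53.043921671908926, 'cx': 281.2249130822162, 'cy': 211.19000058506222, 'rvec': array([ 2.19840859, -2.15199534,  0.12158037]), 'tvec': array([  20.23965828,  563.70352375, 1118.19228344])}
wrist {'fov_y': 70.69174566128082, 'cx': 282.65598627754565, 'cy': 210.6481662913417, 'T_tool_cam': array([[ 4.06340394e-05, -9.66836350e-01, -2.55396694e-01,
         7.00131163e+01],
       [ 9.99999999e-01,  3.52137959e-05,  2.57954062e-05,
        -4.98336273e-01],
       [-1.59464493e-05, -2.55396695e-01,  9.66836350e-01,
         2.02823247e+01],
       [ 0.00000000e+00,  0.00000000e+00,  0.00000000e+00,
         1.00000000e+00]])}
```

View pics/top0.png

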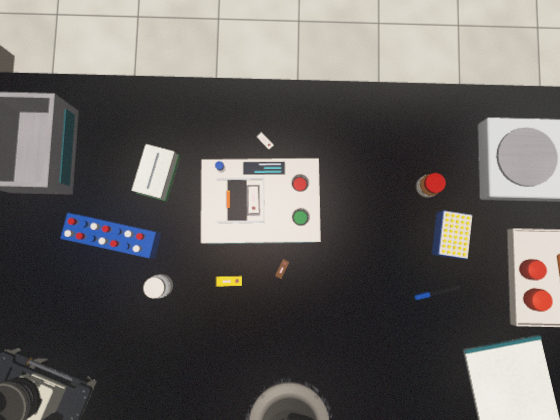

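View pics/scene0.png

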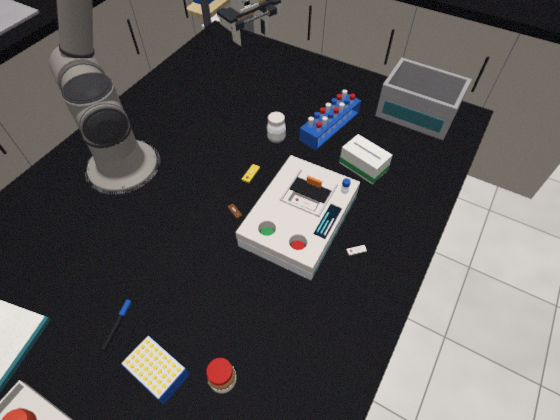

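View pics/wrist0.png

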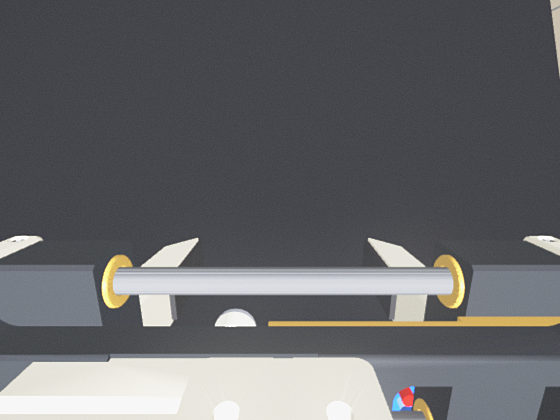

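```bash
python3 - <<'E'
import cv2
im=cv2.imread('pics/top0.png')
c=im[150:250,192:328]; cv2.imwrite('pics/top0c.png',cv2.resize(c,None,fx=5.8,fy=5.8,interpolation=cv2.INTER_CUBIC))
im=cv2.imread('pics/scene0.png')
c=im[150:280,230:370]; cv2.imwrite('pics/scene0c.png',cv2.resize(c,None,fx=4.6,fy=4.6,interpolation=cv2.INTER_CUBIC))
E
```

```text
(no output)
```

View pics/top0c.png

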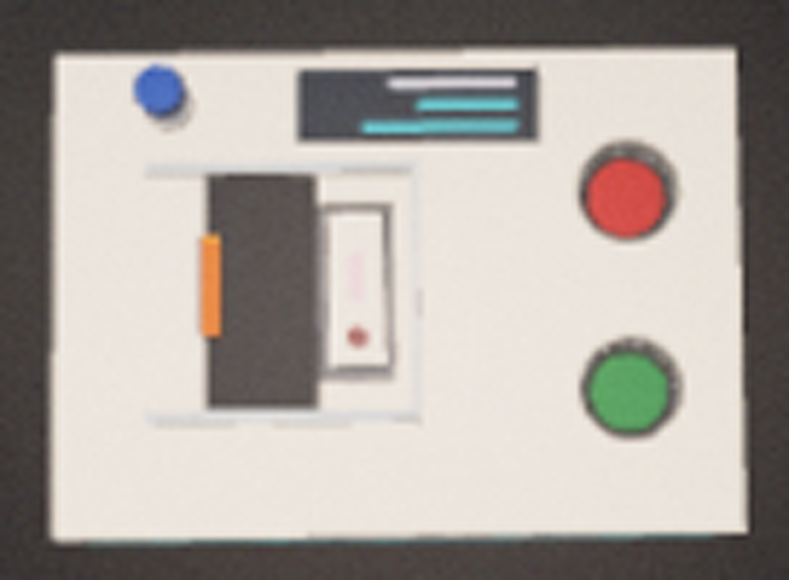

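View pics/scene0c.png

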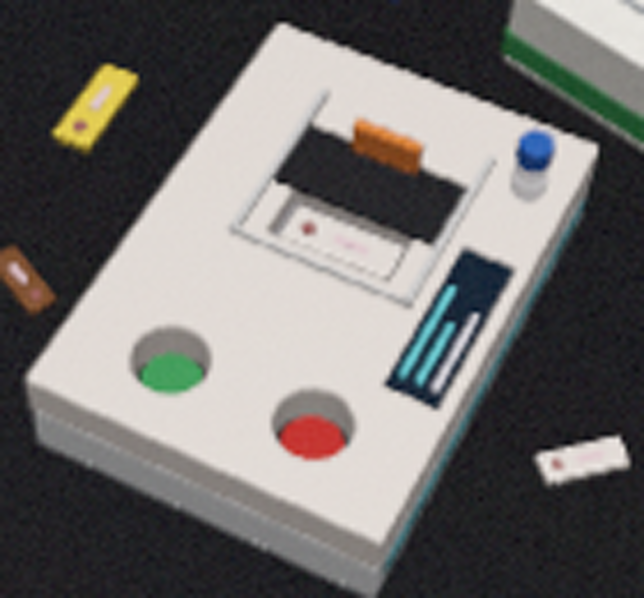

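```bash
cat > fit.py <<'E'
from h import *
from scipy.optimize import least_squares
def K(p):
    f=210/np.tan(np.radians(p['fov_y']/2)); return np.array([[f,0,p['cx']],[0,f,p['cy']],[0,0,1]])
P={n:viewer.camera_params(n) for n in('top','scene')}
def proj(n,X): return cv2.projectPoints(np.array(X,float).reshape(-1,1,3),P[n]['rvec'],P[n]['tvec'],K(P[n]),None)[0].reshape(-1,2)
def ray(n,uv,z):
    R=cv2.Rodrigues(P[n]['rvec'])[0]; c=-R.T@P[n]['tvec']; d=R.T@np.linalg.inv(K(P[n]))@np.array([*uv,1.]); return c+d*(z-c[2])/d[2]
un={'top':lambda a:(np.array(a,float)+.5)/5.8-.5+[192,150],'scene':lambda a:(np.array(a,float)+.5)/4.6-.5+[230,150]}
E
python3 - <<'E'
from fit import *
obj=np.array([[110,155],[110,-155],[-110,-155],[-110,155],[45,-105],[-45,-105]])
h=np.r_[75,75,75,75,75,75]
uvs={'top':un['top']([(54,54),(738,48),(748,534),(50,542),(628,191),(631,388)]),'scene':un['scene']([(598,148),(378,546),(28,380),(283,24),(314,427),(171,360)])}
def W(q):
    c,s=np.cos(q[2]),np.sin(q[2]); return np.c_[obj@np.array([[c,s],[-s,c]])+q[:2],h]
for cams in(['top'],['scene'],['top','scene']):
    r=least_squares(lambda q:np.concatenate([(proj(n,W(q))-uvs[n]).ravel() for n in cams]),[500,0,0])
    print(cams,r.x,np.round(r.fun,1))
q=r.x
c,s=np.cos(q[2]),np.sin(q[2]);R=np.array([[c,-s],[s,c]])
# tab: top crop outline top face x200-221,y235-337 z=101 ; scene top +y edge
for n,pt,z in(('top',(200,286),101),('top',(221,286),101),('scene',(390,133),101),('scene',(357,122),101),('scene',(422,156),101),('top',(318,290),79.5),('top',(207,375),79.5)):
    w=ray(n,un[n](pt),z); print(n,pt,np.round(w,1),np.round(R.T@(w[:2]-q[:2]),1))
for n,pt in(('top',(627,200)),('top',(628,394)),('scene',(311,437)),('scene',(171,374))):
    w=ray(n,un[n](pt),55); print('key',n,pt,np.round(w,1),np.round(R.T@(w[:2]-q[:2]),1))
print(status.get_obs()['time'])
E
```

```text
['top'] [5.86865049e+02 8.84793922e+01 3.25488508e-02] [ 0.2  0.3 -0.4  0.3 -0.4 -0.3  0.3 -0.3  0.1  0.   0.2  0.1]
['scene'] [5.87467258e+02 8.83716276e+01 3.18736369e-02] [ 0.6  0.3  0.5 -0.  -0.5 -0.1 -0.4  0.2 -0.2 -0.5 -0.1  0. ]
['top', 'scene'] [5.87145671e+02 8.84552211e+01 3.23117435e-02] [ 0.2  0.1 -0.4  0.2 -0.4 -0.4  0.3 -0.4  0.1 -0.1  0.2  0.   0.5  0.2
  0.4 -0.1 -0.6 -0.1 -0.5  0.2 -0.2 -0.5 -0.1 -0. ]
top (200, 286) [584.3 174.5 101. ] [-0.1 86.1]
top (221, 286) [584.5 165.3 101. ] [-0.2 76.8]
scene (390, 133) [583.9 173.  101. ] [-0.5 84.6]
scene (357, 122) [562.8 170.7 101. ] [-21.7  83. ]
scene (422, 156) [608.5 166.6 101. ] [23.8 77.4]
top (318, 290) [586.4 124.1  79.5] [ 0.4 35.7]
top (207, 375) [546.9 172.6  79.5] [-37.5  85.4]
key top (627, 200) [634.5 -15.4  55. ] [  44.  -105.3]
key top (628, 394) [544.6 -17.3  55. ] [ -45.9 -104.4]
key scene (311, 437) [633.2 -11.5  55. ] [  42.8 -101.4]
key scene (171, 374) [543.5 -14.9  55. ] [ -46.9 -101.9]
0.15
```

play_rows(
  commands=[
    {"offset": [0,0,0],"twist": -8},
    {"offset": [0,0,0],"twist": -8},
    {"offset": [0,0,0],"twist": -6.3},
    {"offset": [0,0,0],"twist": 0},
  ],
  jaw=255,
)

```text
time: 0.55
tool_pos: [183.8, 491.7, 404.5]
tcp_rot: [-3.141, -0.0, -3.109]
contact_force: [0.3, -0.3, 1.1]
grip_width: 64.5
```

```bash
cat > go.py <<'E'
from h import *
from scipy.spatial.transform import Rotation as Ro
import sys
q=np.array([587.15,88.46]);yaw=0.0323
def delta(lx,ly,tipz):
    o=status.get_obs(); R=Ro.from_euler('xyz',o['tcp_rot']).as_matrix()
    c,s=np.cos(yaw),np.sin(yaw); w=np.r_[q+np.array([c*lx-s*ly,s*lx+c*ly]),tipz]
    tip=o['tool_pos']+R@[0,0,178]
    lt=np.array([[c,s],[-s,c]])@(tip[:2]-q)
    print('t',round(o['time'],2),'tip local',np.round(lt,1),'z',round(tip[2],1),'rot',np.round(o['tcp_rot'],4),'F',np.round(o['contact_force'],1),'w',round(o['grip_width'],1))
    print('tool delta mm',np.round(R.T@(w-tip),1),'twist',round(np.degrees(-((yaw+np.pi-o['tcp_rot'][2]+np.pi)%(2*np.pi)-np.pi)),2))
if __name__=='__main__': delta(*map(float,sys.argv[1:4]))
E
python3 go.py 0 125 200
```

```text
t 0.55 tip local [-390.2  416. ] z 226.5 rot [-3.1411e+00 -3.0000e-04 -3.1093e+00] F [ 0.3 -0.3  1.1] w 64.5
tool delta mm [-390.2 -291.    26.5] twist -0.0
```

play_rows(
  commands=[
    {"offset": [-0.033,-0.024,0],"twist": 0},
    {"offset": [-0.033,-0.024,0],"twist": 0},
    {"offset": [-0.033,-0.024,0],"twist": 0},
    {"offset": [-0.033,-0.024,0],"twist": 0},
    {"offset": [-0.033,-0.024,0],"twist": 0},
  ],
)

```text
time: 1.05
tool_pos: [353.6, 375.9, 404.7]
tcp_rot: [3.141, -0.0, -3.113]
contact_force: [0.0, 0.1, -0.8]
grip_width: 24.2
```

play_rows(
  commands=[
    {"offset": [-0.033,-0.024,0],"twist": 0},
    {"offset": [-0.033,-0.024,0],"twist": 0},
    {"offset": [-0.033,-0.024,0],"twist": 0},
    {"offset": [-0.033,-0.024,0],"twist": 0},
    {"offset": [0,0,0],"twist": 0},
  ],
)

```text
time: 1.55
tool_pos: [490.8, 282.3, 404.1]
tcp_rot: [-3.141, 0.001, -3.118]
contact_force: [-0.1, 0.1, 0.2]
grip_width: 0.8
```

```bash
python3 go.py 0 125 140; python3 -c "
from h import *
snap('wrist','w1.png')"
```

```text
t 1.55 tip local [-89.8 196.7] z 226.1 rot [-3.1405e+00  1.0000e-03 -3.1182e+00] F [-0.1  0.1  0.2] w 0.8
tool delta mm [-90.4 -70.8  86.3] twist -0.51
```

View pics/w1.png

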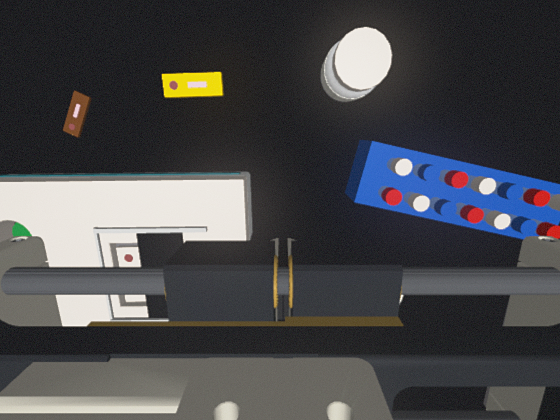

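play_rows(
  commands=[
    {"offset": [-0.03,-0.0235,0],"twist": -0.5},
    {"offset": [-0.03,-0.0235,0.0],"twist": 0},
    {"offset": [-0.03,-0.0235,0.0],"twist": 0},
    {"offset": [0,0,0.04],"twist": 0},
    {"offset": [0,0,0.046],"twist": 0},
  ],
)

```text
time: 2.1
tool_pos: [580.4, 218.3, 319.3]
tcp_rot: [3.14, 0.004, -3.105]
contact_force: [-0.5, 1.5, -1.0]
grip_width: 0.7
```

play_rows(
  commands=[
    {"offset": [0,0,0],"twist": 0},
    {"offset": [0,0,0],"twist": 0},
  ],
)

```text
time: 2.3
tool_pos: [579.6, 219.0, 319.2]
tcp_rot: [3.142, -0.001, -3.101]
contact_force: [0.0, 1.0, -0.1]
grip_width: 0.1
```

```bash
python3 go.py 0 120 89; python3 -c "
from h import *
snap('wrist','w2.png');im=snap('scene','s2.png');cv2.imwrite('pics/s2c.png',cv2.resize(im[100:280,220:400,::-1],None,fx=3.3,fy=3.3,interpolation=cv2.INTER_CUBIC))"
```

```text
t 2.3 tip local [ -3.6 130.7] z 141.2 rot [ 3.1416e+00 -1.4000e-03 -3.1015e+00] F [ 0.   1.  -0.1] w 0.1
tool delta mm [ -3.6 -10.7  52.2] twist 0.45
```

View pics/w2.png

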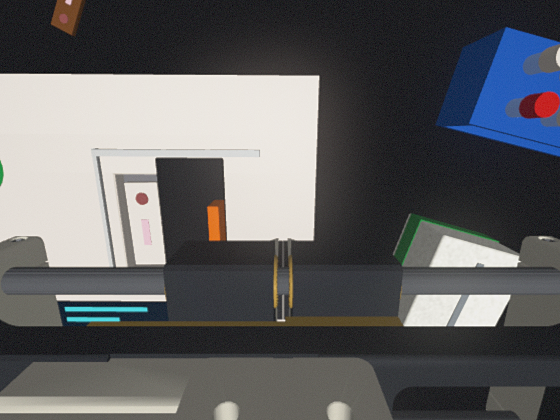

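View pics/s2c.png

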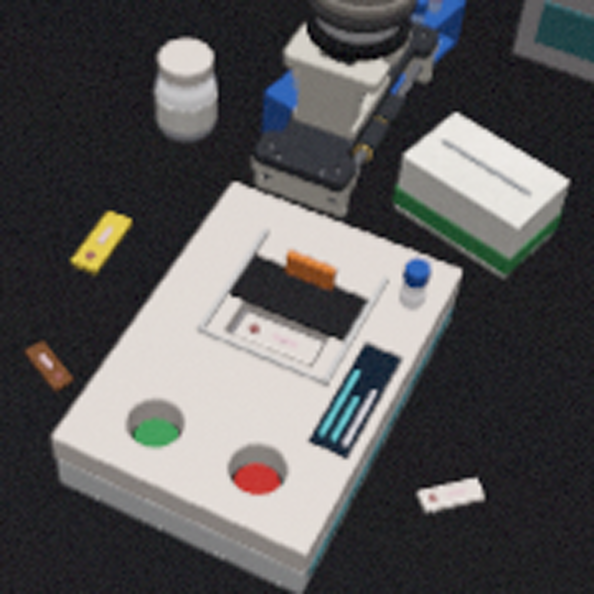

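play_rows(
  commands=[
    {"offset": [-0.0036,-0.0107,0],"twist": 0.45},
    {"offset": [0,0,0.025],"twist": 0},
    {"offset": [0,0,0.02],"twist": 0},
    {"offset": [0,0,0.007],"twist": 0},
    {"offset": [0,0,0],"twist": 0},
  ],
)

```text
time: 2.9
tool_pos: [584.3, 207.2, 267.0]
tcp_rot: [-3.142, -0.0, -3.11]
contact_force: [-0.9, -0.9, 0.6]
grip_width: 0.5
```

```bash
python3 go.py 0 100 89; python3 -c "
from h import *
snap('wrist','w3.png');im=snap('scene','s3.png');cv2.imwrite('pics/s3c.png',cv2.resize(im[100:280,220:400,::-1],None,fx=3.3,fy=3.3,interpolation=cv2.INTER_CUBIC))"
```

```text
t 2.9 tip local [  0.9 118.8] z 89.0 rot [-3.1415e+00 -1.0000e-04 -3.1098e+00] F [-0.9 -0.9  0.6] w 0.5
tool delta mm [  0.9 -18.8  -0. ] twist -0.03
```

View pics/w3.png

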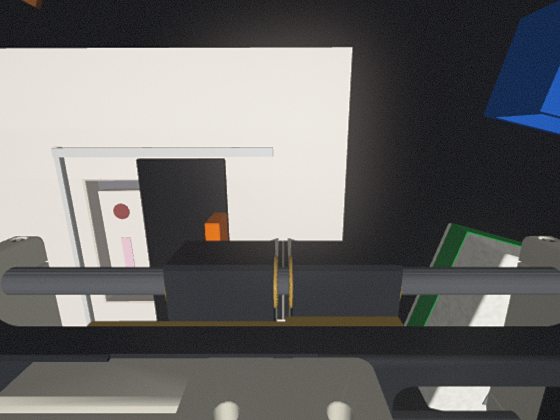

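View pics/s3c.png

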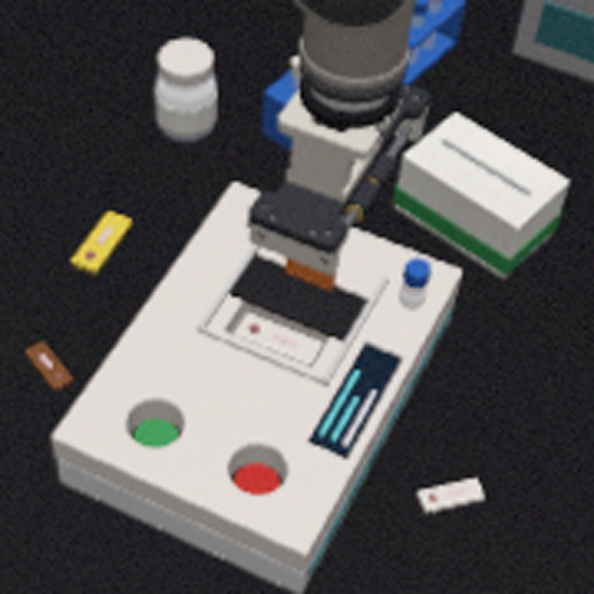

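play_rows(
  commands=[
    {"offset": [0.0009,-0.005,0]},
    {"offset": [0,-0.005,0]},
    {"offset": [0,-0.005,0]},
    {"offset": [0,-0.005,0]},
    {"offset": [0,-0.005,0]},
  ],
)

```text
$.commands[0]: bad value
```

play_rows(
  commands=[
    {"offset": [0,-0.005,0],"twist": 0},
    {"offset": [0,-0.005,0],"twist": 0},
    {"offset": [0,-0.005,0],"twist": 0},
    {"offset": [0,-0.005,0],"twist": 0},
    {"offset": [0,-0.005,0],"twist": 0},
  ],
)

```text
time: 3.5
tool_pos: [585.0, 182.3, 267.1]
tcp_rot: [3.141, 0.001, -3.11]
contact_force: [0.5, 3.5, 1.2]
grip_width: 0.3
```

play_rows(
  commands=[
    {"offset": [0,-0.005,0],"twist": 0},
    {"offset": [0,-0.005,0],"twist": 0},
    {"offset": [0,-0.005,0],"twist": 0},
    {"offset": [0,-0.005,0],"twist": 0},
    {"offset": [0,-0.004,0],"twist": 0},
  ],
)

```text
time: 4.0
tool_pos: [585.8, 158.2, 267.0]
tcp_rot: [3.141, 0.001, -3.109]
contact_force: [0.5, 1.8, 3.0]
grip_width: 0.3
```

```bash
python3 go.py 0 52 89; python3 -c "
from h import *
snap('wrist','w4.png');im=snap('scene','s4.png');cv2.imwrite('pics/s4c.png',cv2.resize(im[100:280,220:400,::-1],None,fx=3.3,fy=3.3,interpolation=cv2.INTER_CUBIC))"
```

```text
t 4.0 tip local [ 1.  69.7] z 89.0 rot [ 3.1415e+00  7.0000e-04 -3.1094e+00] F [0.5 1.8 3. ] w 0.3
tool delta mm [  1.  -17.7  -0. ] twist -0.01
```

View pics/w4.png

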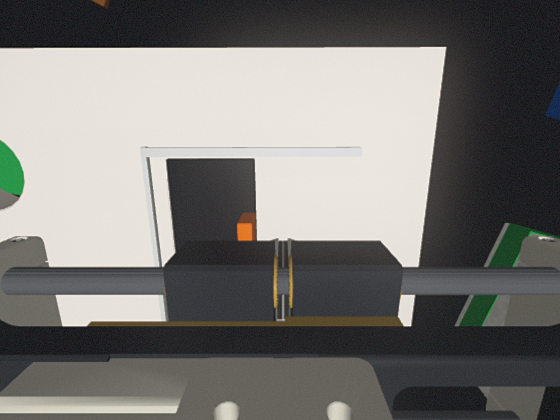

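View pics/s4c.png

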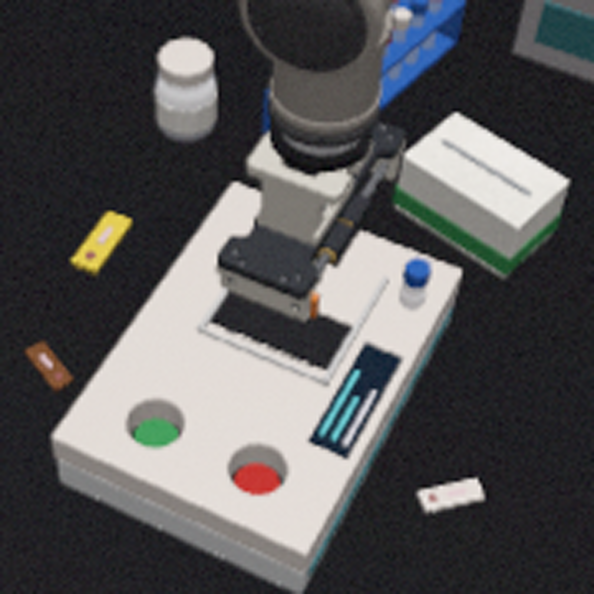

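play_rows(
  commands=[
    {"offset": [0,-0.003,0],"twist": 0},
    {"offset": [0,-0.003,0],"twist": 0},
    {"offset": [0,-0.003,0],"twist": 0},
    {"offset": [0,-0.002,0],"twist": 0},
    {"offset": [0,0,0],"twist": 0},
  ],
)

```text
time: 4.6
tool_pos: [586.0, 148.8, 266.9]
tcp_rot: [3.138, 0.001, -3.11]
contact_force: [1.0, 9.5, 2.2]
grip_width: 0.5
```

play_rows(
  commands=[
    {"offset": [0,-0.002,0],"twist": 0},
    {"offset": [0,-0.001,0],"twist": 0},
    {"offset": [0,0,0],"twist": 0},
  ],
)

```text
time: 4.9
tool_pos: [585.9, 147.8, 267.0]
tcp_rot: [3.135, 0.002, -3.109]
contact_force: [1.1, 20.4, 3.0]
grip_width: 0.3
```

```bash
python3 go.py 0 52 89
```

```text
t 4.9 tip local [ 1.  60.6] z 89.0 rot [ 3.1346e+00  1.6000e-03 -3.1091e+00] F [ 1.1 20.4  3. ] w 0.3
tool delta mm [ 1.  -8.6 -0. ] twist 0.01
```

play_rows(
  commands=[
    {"offset": [0,0.005,0],"twist": 0},
    {"offset": [0,0.01,0],"twist": 0},
    {"offset": [0,0.015,0],"twist": 0},
    {"offset": [0,0,-0.04],"twist": 0},
    {"offset": [0,0,-0.04],"twist": 0},
  ],
)

```text
time: 5.4
tool_pos: [584.7, 175.5, 345.9]
tcp_rot: [-3.141, -0.005, -3.109]
contact_force: [0.9, 0.4, -0.1]
grip_width: 0.7
```

play_rows(
  commands=[
    {"offset": [0.045,0,0],"twist": 0},
    {"offset": [0.045,0,0],"twist": 0},
    {"offset": [0.045,0,0],"twist": 0},
    {"offset": [0.0,0,0],"twist": 0},
  ],
)

```text
time: 5.8
tool_pos: [444.6, 170.4, 345.6]
tcp_rot: [-3.14, -0.008, -3.108]
contact_force: [-0.3, -0.1, -0.5]
grip_width: 0.2
```

```bash
python3 go.py -45 -105 125; python3 - <<'E'
from h import *
im=snap('top','t5.png');cv2.imwrite('pics/t5c.png',cv2.resize(im[150:250,192:328,::-1],None,fx=5.8,fy=5.8,interpolation=cv2.INTER_CUBIC))
im=snap('scene','s5.png');cv2.imwrite('pics/s5c.png',cv2.resize(im[100:280,220:400,::-1],None,fx=3.3,fy=3.3,interpolation=cv2.INTER_CUBIC))
E
```

```text
t 5.8 tip local [-141.2   86.3] z 167.6 rot [-3.1403 -0.008  -3.1078] F [-0.3 -0.1 -0.5] w 0.2
tool delta mm [ -96.3 -191.4   42. ] twist 0.08
```

View pics/t5c.png

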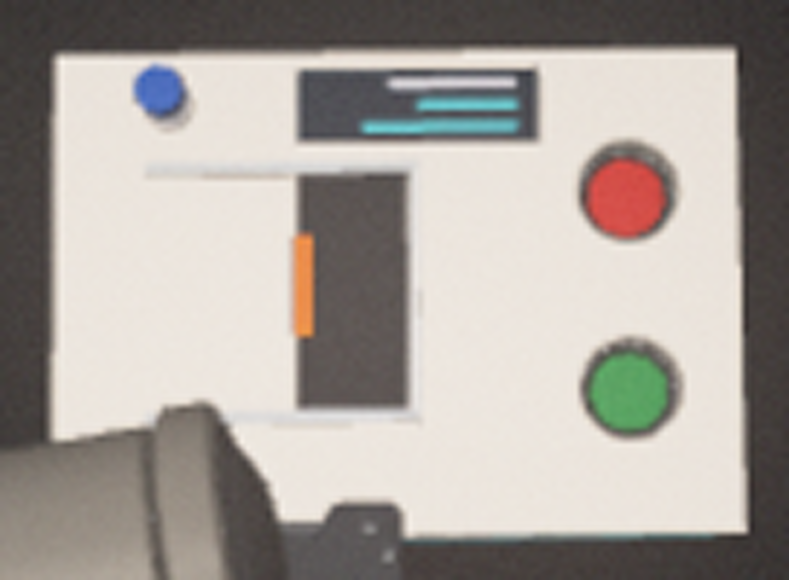

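View pics/s5c.png

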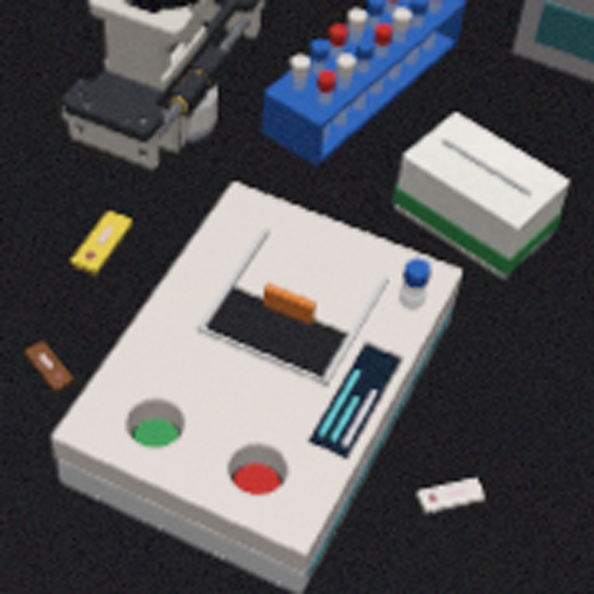

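play_rows(
  commands=[
    {"offset": [-0.0193,-0.0383,0],"twist": 0},
    {"offset": [-0.0193,-0.0383,0],"twist": 0},
    {"offset": [-0.0193,-0.0383,0],"twist": 0},
    {"offset": [-0.0193,-0.0383,0],"twist": 0},
    {"offset": [-0.0193,-0.0383,0],"twist": 0},
  ],
)

```text
time: 6.4
tool_pos: [554.9, -20.1, 346.6]
tcp_rot: [-3.141, 0.001, -3.11]
contact_force: [0.3, 0.1, -0.4]
grip_width: 0.3
```

play_rows(
  commands=[
    {"offset": [0,0,0.03],"twist": 0},
    {"offset": [0,0,0.03],"twist": 0},
    {"offset": [0,0,0],"twist": 0},
    {"offset": [0,0,0],"twist": 0},
  ],
)

```text
time: 6.8
tool_pos: [553.8, -18.2, 286.7]
tcp_rot: [3.142, -0.0, -3.109]
contact_force: [0.2, 0.9, -1.0]
grip_width: 0.1
```

```bash
python3 go.py -45 -105 85; python3 - <<'E'
from h import *
snap('wrist','w6.png')
im=snap('scene','s6.png');cv2.imwrite('pics/s6c.png',cv2.resize(im[100:280,220:400,::-1],None,fx=3.3,fy=3.3,interpolation=cv2.INTER_CUBIC))
E
```

```text
t 6.8 tip local [ -36.8 -105.6] z 108.7 rot [ 3.1416e+00 -3.0000e-04 -3.1093e+00] F [ 0.2  0.9 -1. ] w 0.1
tool delta mm [ 8.2  0.6 23.7] twist -0.0
```

View pics/w6.png

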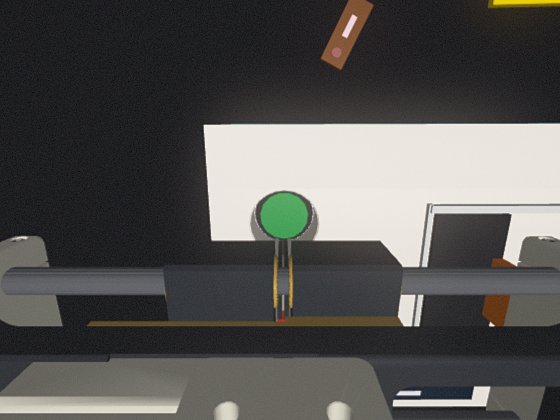

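View pics/s6c.png

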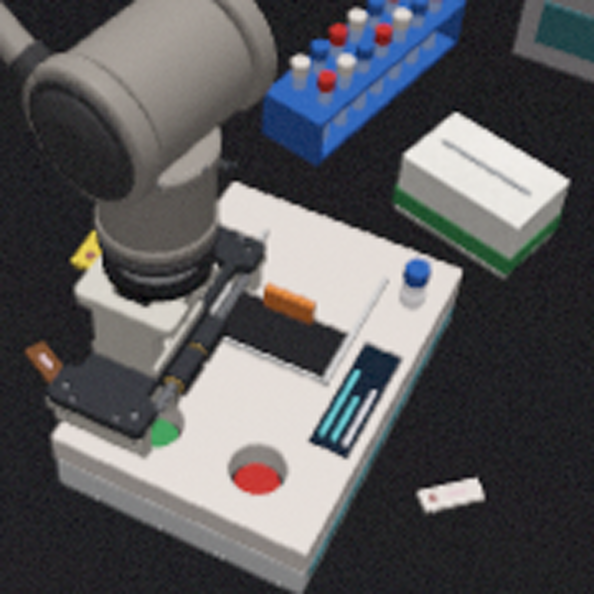

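play_rows(
  commands=[
    {"offset": [0.0082,0.0006,0],"twist": 0},
    {"offset": [0,0,0.01],"twist": 0},
    {"offset": [0,0,0],"twist": 0},
    {"offset": [0,0,0],"twist": 0},
  ],
)

```text
time: 7.3
tool_pos: [544.5, -17.6, 276.7]
tcp_rot: [3.141, -0.0, -3.109]
contact_force: [0.5, -1.0, 0.6]
grip_width: 0.5
```

```bash
python3 go.py -45 -105 55; python3 - <<'E'
from h import *
from scipy.spatial.transform import Rotation as Ro
o=status.get_obs();p=viewer.camera_params('wrist')
im=snap('wrist','w7.png');cv2.imwrite('pics/w7c.png',cv2.resize(im[120:330,180:400,::-1],None,fx=2.7,fy=2.7,interpolation=cv2.INTER_CUBIC))
T=np.eye(4);T[:3,:3]=Ro.from_euler('xyz',o['tcp_rot']).as_matrix();T[:3,3]=o['tool_pos']
M=np.linalg.inv(T@p['T_tool_cam']);f=210/np.tan(np.radians(p['fov_y']/2))
c,s=np.cos(.0323),np.sin(.0323)
for l,z in(((-45,-105),55),((-45-18,-105),55),((-45-23,-105),75),((-45,-82),75),((-45,-128),75),((-110,-155),75)):
    w=np.r_[587.15+c*l[0]-s*l[1],88.46+s*l[0]+c*l[1],z,1]
    q=M@w; print(l,z,np.round([p['cx']+f*q[0]/q[2],p['cy']+f*q[1]/q[2]],1))
q=np.linalg.inv(p['T_tool_cam'])@[0,0,178,1];print('tip',np.round([p['cx']+f*q[0]/q[2],p['cy']+f*q[1]/q[2]],1))
E
```

```text
t 7.3 tip local [ -46.  -104.7] z 98.7 rot [ 3.1415e+00 -1.0000e-04 -3.1092e+00] F [ 0.5 -1.   0.6] w 0.5
tool delta mm [-1.  -0.4 43.7] twist 0.01
(-45, -105) 55 [282.1 234.8]
(-63, -105) 55 [282.  210.6]
(-68, -105) 75 [282. 211.]
(-45, -82) 75 [317.2 245. ]
(-45, -128) 75 [246.8 245. ]
(-110, -155) 75 [198.3 143.1]
tip [282.6 258.4]
```

View pics/w7c.png

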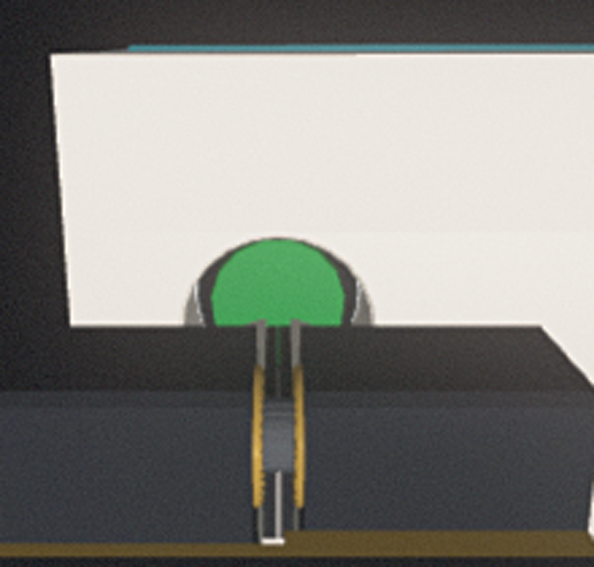

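play_rows(
  commands=[
    {"offset": [0,0.0002,0.01],"twist": 0},
    {"offset": [0,0,0.01],"twist": 0},
    {"offset": [0,0,0.005],"twist": 0},
    {"offset": [0,0,0.005],"twist": 0},
    {"offset": [0,0,0],"twist": 0},
  ],
)

```text
time: 7.85
tool_pos: [544.4, -17.5, 245.8]
tcp_rot: [3.141, -0.002, -3.109]
contact_force: [0.0, 0.1, -0.4]
grip_width: 0.1
```

```bash
python3 go.py -45 -105 55; python3 - <<'E'
from h import *
im=snap('scene','s8.png');cv2.imwrite('pics/s8c.png',cv2.resize(im[190:270,220:320,::-1],None,fx=6,fy=6,interpolation=cv2.INTER_CUBIC))
E
```

```text
t 7.85 tip local [ -46.4 -104.5] z 67.8 rot [ 3.1412e+00 -1.6000e-03 -3.1093e+00] F [ 0.   0.1 -0.4] w 0.1
tool delta mm [-1.4 -0.5 12.8] twist -0.0
```

View pics/s8c.png

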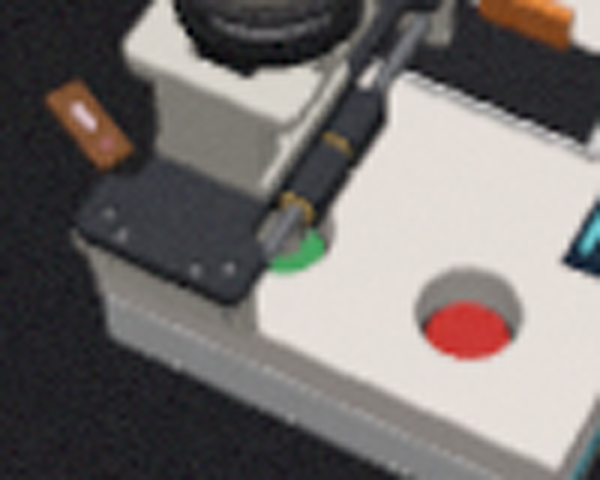

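play_rows(
  commands=[
    {"offset": [-0.0005,0,0.004],"twist": 0},
    {"offset": [0,0,0.004],"twist": 0},
    {"offset": [0,0,0.002],"twist": 0},
    {"offset": [0,0,0],"twist": 0},
  ],
)

```text
time: 8.3
tool_pos: [545.0, -17.5, 236.4]
tcp_rot: [3.141, -0.001, -3.109]
contact_force: [-0.5, 0.4, 0.7]
grip_width: 0.3
```

play_rows(
  commands=[
    {"offset": [0,0,0.002],"twist": 0},
    {"offset": [0,0,0.002],"twist": 0},
    {"offset": [0,0,0.002],"twist": 0},
    {"offset": [0,0,0],"twist": 0},
  ],
)

```text
time: 8.7
tool_pos: [545.2, -17.5, 230.8]
tcp_rot: [3.142, 0.0, -3.109]
contact_force: [-0.3, 0.4, 1.7]
grip_width: 0.4
```

play_rows(
  commands=[
    {"offset": [0,0,0.001],"twist": 0},
    {"offset": [0,0,0.001],"twist": 0},
    {"offset": [0,0,0.001],"twist": 0},
    {"offset": [0,0,0],"twist": 0},
  ],
)

```text
time: 9.1
tool_pos: [545.2, -17.5, 227.8]
tcp_rot: [-3.142, 0.0, -3.109]
contact_force: [-0.9, -0.3, 4.1]
grip_width: 0.6
```

play_rows(
  commands=[
    {"offset": [0,0,0.001],"twist": 0},
    {"offset": [0,0,0.001],"twist": 0},
    {"offset": [0,0,0],"twist": 0},
  ],
)

```text
time: 9.4
tool_pos: [545.2, -17.5, 227.1]
tcp_rot: [-3.141, 0.001, -3.109]
contact_force: [-3.4, -0.2, 14.8]
grip_width: 0.4
```

play_rows(
  commands=[
    {"offset": [0,0,0],"twist": 0},
    {"offset": [0,0,0],"twist": 0},
    {"offset": [0,0,0],"twist": 0},
    {"offset": [0,0,0],"twist": 0},
    {"offset": [0,0,0],"twist": 0},
  ],
)

```text
time: 9.9
tool_pos: [545.2, -17.5, 227.1]
tcp_rot: [-3.141, 0.001, -3.109]
contact_force: [-3.3, -0.7, 14.7]
grip_width: 0.5
```

play_rows(
  commands=[
    {"offset": [0,0,0],"twist": 0},
    {"offset": [0,0,0],"twist": 0},
    {"offset": [0,0,0],"twist": 0},
    {"offset": [0,0,0],"twist": 0},
    {"offset": [0,0,0],"twist": 0},
  ],
)

```text
time: 10.4
tool_pos: [545.2, -17.5, 227.1]
tcp_rot: [-3.141, 0.001, -3.109]
contact_force: [-3.6, -0.4, 15.5]
grip_width: 0.8
```

play_rows(
  commands=[
    {"offset": [0,0,0],"twist": 0},
    {"offset": [0,0,0],"twist": 0},
    {"offset": [0,0,0],"twist": 0},
  ],
)

```text
time: 10.7
tool_pos: [545.2, -17.5, 227.1]
tcp_rot: [-3.141, 0.001, -3.109]
contact_force: [-3.4, -0.1, 14.8]
grip_width: 0.6
```

play_rows(
  commands=[
    {"offset": [0,0,-0.005],"twist": 0},
    {"offset": [0,0,-0.01],"twist": 0},
    {"offset": [0,0,-0.015],"twist": 0},
    {"offset": [0,0,-0.02],"twist": 0},
    {"offset": [0,0,-0.03],"twist": 0},
  ],
)

```text
time: 11.2
tool_pos: [544.5, -17.5, 305.1]
tcp_rot: [3.141, -0.004, -3.109]
contact_force: [0.4, 0.8, -0.2]
grip_width: 0.7
```

play_rows(
  commands=[
    {"offset": [0,0,-0.04],"twist": 0},
    {"offset": [0.04,0,-0.0],"twist": 0},
    {"offset": [0.04,0,0],"twist": 0},
    {"offset": [0.03,0,0],"twist": 0},
    {"offset": [0,0,0],"twist": 0},
  ],
)

```text
time: 11.7
tool_pos: [432.0, -20.7, 345.7]
tcp_rot: [3.141, -0.003, -3.11]
contact_force: [0.2, -0.4, 0.3]
grip_width: 0.4
```

```bash
python3 go.py -45 -105 155; python3 - <<'E'
from h import *
im=snap('top','t9.png');cv2.imwrite('pics/t9c.png',cv2.resize(im[150:250,192:328,::-1],None,fx=5.8,fy=5.8,interpolation=cv2.INTER_CUBIC))
snap('scene','s9.png')
E
```

```text
t 11.7 tip local [-159.2 -104. ] z 167.7 rot [ 3.1408 -0.0033 -3.1097] F [ 0.2 -0.4  0.3] w 0.4
tool delta mm [-114.2   -1.    12.3] twist -0.02
```

View pics/t9c.png

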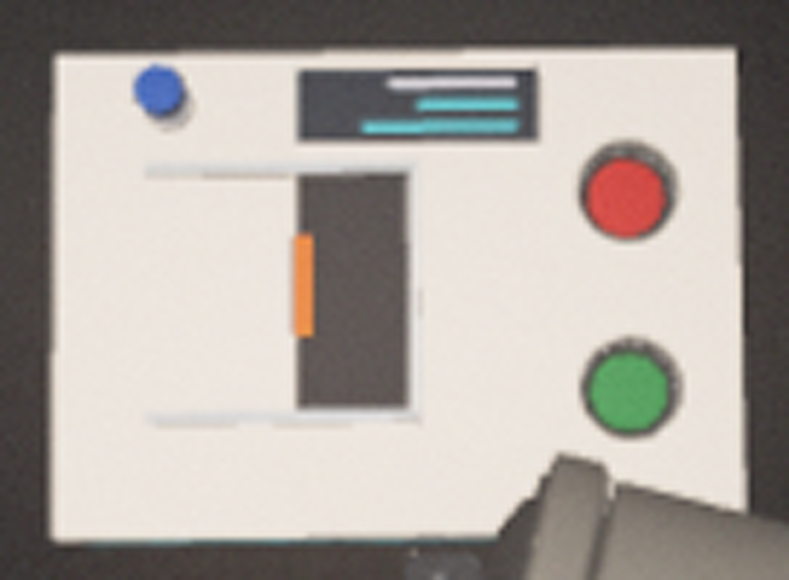

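View pics/s9.png

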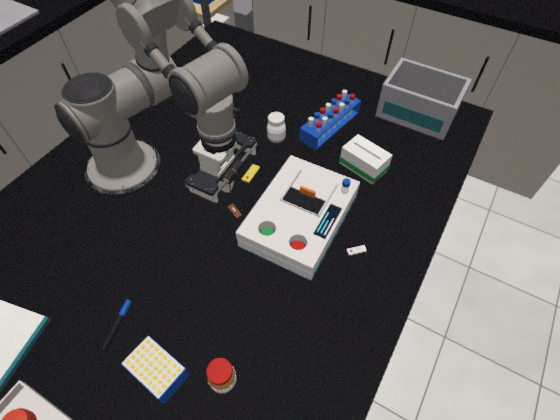

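```bash
python3 -c "
from plant import ticket
print(ticket.close_job())"
```

```text
the job is handed in; nothing more can be done
None
```

The shutter is fully shut over the cassette. After that I pressed the green key to the bottom, held it for about 1.3 s and released it. I handed the job in at about 11.8 s.

- **Shutter:** I pushed the orange tab with closed fingertips for about 40 mm, until it hit the end stop at about 20 N. The top picture afterwards shows the plate against the front rail and the port covered. It looks the same in the last picture.
- **Green key:** The fingertips went into the well with no force on the way down. The key stopped at a tip height of 49.1 mm, against 49 mm expected, with the force going from 4 N to about 15 N. I did not read the key's travel directly, so "fully pressed" rests on that height and force. A sideways force of about 3.4 N appeared at the bottom, which may mean a light touch on the well wall or friction on the key.
- **Last checks:** The arm is clear of the reader with contact force near zero, and the green key looks as it did before the press. The red key was not touched. The vial, jars, boxes and look-alikes are where they were. The cassette is hidden under the shutter, so I could not see it after closing.
- **Disagreement:** The wrist camera put the well about 1.5–2 mm from the fit of the two fixed cameras, within the stated calibration error. I stayed with the fixed-camera fit, about 1 mm towards the wrist reading.

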